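Slide the glass-rod crate home into its bay

ROBOT

A 6-joint arm with a two-finger parallel gripper is mounted at the origin on the work surface. World frame = base frame: x ahead of the robot, y to its left, z up, the work surface at z = 0. Lengths are in m, angles in degrees, forces in N, time in s.
With the tool pointing down it reaches from about 0.325 to 0.775 m from the base axis. Payload 9.3 kg.
Tool frame: the origin (TCP) lies midway between the tips of the shut fingers; the grasp point (between the pads) lies 19 mm behind it; z points along the fingers, y is the line along which they close (so a half turn about z gives the same grasp; the last joint's range is limited). The gripper opens to 85 mm and grips with 20 to 120 N. Pads are 22 mm wide; open, the fingers measure 114 mm over their backs; the gripper's body (76 mm by 85 mm) begins 54 mm behind the grasp point. The pads swing forward as they close: fully open they stand 13 mm farther back than shut.
Start: joints at [-8.743, 14.817, 1.232, 76.415, 0, 81.257], TCP at [0.55, -0, 0.21] pointing down, gripper open.
Joint ranges: [-174.27, 174.27], [-52.1, 104.24], [-59.71, 78.15], [-110.17, 111.67], [-87.03, 83.33], [-180, 180]. Speed limits (degrees/s): [127.2, 127.2, 159.86, 180, 180, 180].

INTERFACE

Orientations are given as a 3x3 rotation matrix whose columns are the frame's x, y, z axes.
In Python, from bench import manip, kinematics, cams, order gives the robot as it stands. The module is installed in compiled form; this text tells all that it offers. Calls block until the motion is done:
- manip.goto(position, orientation): joint-space move of the TCP to a pose.
- manip.move_linear(position, orientation=None, velocity=0.15): straight line of the TCP; orientation=None keeps the orientation; velocity is the mean speed in m/s.
- manip.move_joints(angles): joint-space move.
- manip.set_gripper(opening, grasp_force=None): opening from 0.0 (shut) to 1.0 (fully open); grasp_force is the grip in N (None keeps the last); returns when the fingers have stopped.
- manip.wait(seconds).
- kinematics.ik(position, orientation): joint angles nearest the present ones, or None.
- manip.observe(): the state.
- cams.capture(name): name is "scene" or "side" or "wrist"; returns the picture (480x640x3 uint8, blue, green, red); there is no depth.
- cams.get_calibration(name): a dict with "fx", "fy", "cx", "cy" (pixels), "rvec" (rotation vector, rad) and "tvec" (3), from world to camera coordinates, as OpenCV has them; the wrist camera has in their place "hand_eye" (4x4, takes a point from camera to tool coordinates, whose origin is the TCP and whose axes are the flange's). Camera axes: x right, y down, z forward; pixel columns grow to the right and rows downward; lengths in m; the calibration is good to about 2 mm. A picture is of the moment at which its call begins: read the wrist's pose just before it. get_calibration takes no time and is no camera call.
A pose or a line that the arm cannot do raises manip.MotionError and nothing moves.
- order.close_job(): hands the job in; it is judged then, once.
The state is a dict: "clock": time; "q": joint angles; "dq": joint speeds; "joint_torque": joint torques, N m; "eef_pos": TCP position; "eef_rot": TCP orientation; "force": force on the tool from outside, world axes, zero at the start; "moment": the same for the moment, N m; "width": opening from 0.0 (shut) to 1.0 (fully open); "grasp_force": force on a finger pad.
Only numpy, scipy, OpenCV 4.12 (cv2) and the standard library are available. Lean on these libraries where they do the work, as an engineer would, in place of code of your own. Each camera call takes 0.05 s, during which the arm holds its last target. There are 200 camera calls.

TASK

Slide the tall crate of glass rods along the bench into its yellow bay until it stands square against the stop bar at the far end, by pushing it with the fingers low down, near its base. It must slide steadily without tipping, it must not be gripped and lifted, and the glass swan, the jar and the tin beside it must be left alone.

Things in the scene. Friction and masses are not known exactly. Their poses are not given: they have to be found in the camera images.
- crate: Plywood box of glass rods, 90 (x) by 130 (y), 190 mm high, rods to 265; loose, 1.1-1.7 kg, slides at 5 to 12 N. Dark steel skid beneath, 30 high, 130 wide, from x = -80 to +45: its step sticks out 35 mm on the robot's side, flat face at x = -80. Pushed at the skid it slides, above about 100 mm it tips. Origin: underside, below the plywood's centre; z up, +x goes to the stop bar.
- bay: Fixed yellow kerb, 35 mm high, open towards the robot, no floor. Origin: on the bench, middle of the stop bar's inner face; +x out through the bar. Side kerbs' inner faces y = +-75 mm, x = -60 to 0; the mouth flares to y = +-103 at x = -100. Crate home: its origin at x = -45, y = 0, axes parallel. It starts at x = -185 to -145, up to 20 mm aside, 0.2 rad askew.
- swan: Fragile amber glass swan, 80 mm high, on a black graphite block 64 by 64 by 14 mm, loose. Origin: centre of the underside. Leave alone.
- jar: Green glass jar with a steel cap, 60 mm diameter, 85 high, loose. Origin: centre of the underside. Leave alone.
- tin: Open metal tin, 64 mm diameter, 90 high, with hand tools standing in it up to 135 mm, loose. Origin: centre of the underside. Leave alone.

How it is judged (in metres and radians):
At the end, for the whole second after the job is handed in: The crate stands upright (within 0.04 rad) and at rest on the bench in the bay, within 8 mm of the stop bar, between the side kerbs (within 15 mm of the middle) and square to the stop within 0.1 rad (x of crate in the frame of bay between -0.053 and -0.035 m and y of crate in the frame of bay between -0.015 and 0.015 m and angle between the x axis of crate and the x axis of bay, either way round below 0.1 rad and angle between crate's own z axis and vertical below 0.04 rad and height (world z) of crate below 0.005 m and linear speed of crate below 0.01 m/s); the robot touches nothing.
It fails at once if the crate tips more than 0.15 rad (angle between crate's own z axis and vertical above 0.15 rad).
It fails at once if the crate is lifted more than 15 mm (height (world z) of crate above 0.015 m).
It fails at once if the crate is pushed high up: the fingers press on it with the grasp point more than 100 mm above the bench (contact force between the fingers and crate above 1 N and height (world z) of the grasp point above 0.1 m).
It fails at once if the crate is shoved faster than 0.4 m/s (linear speed of crate above 0.4 m/s).
It fails at once if the swan, the jar or the tin is moved more than 15 mm (distance of any of swan, jar, tin from where it was at the start of the episode above 0.015 m).
It also fails if it takes over 45 s, if anything falls off the work surface, if the arm or the gripper's body presses on something with over 40 N, if the wrist force passes 120 N, or if a joint passes its speed limit or range.

## Working session

There is one attempt and no reset: what is moved stays moved. The work goes in short steps, each a Python script; the robot and the scene stay as the last script left them, time stands still between calls to the robot, and variables do not carry over. Pictures are saved under pics/ and viewed, at most 10 in all, crops included, and the job is handed in when it is done.

```bash
mkdir -p pics
python3 - <<'E'
from bench import manip,cams
import cv2,numpy as np
for n in("scene","side","wrist"):
    cv2.imwrite(f"pics/{n}0.png",cams.capture(n)); c=cams.get_calibration(n); print(n,c)
    if n!="wrist":
        R=cv2.Rodrigues(np.array(c["rvec"]))[0]; print(-R.T@np.array(c["tvec"]).ravel())
o=manip.observe();print(o["clock"],o["eef_pos"],o["eef_rot"],o["force"])
E
```

```text
scene {'fx': 530.5215363034713, 'fy': 530.5215363034713, 'cx': 329.9010524616009, 'cy': 247.00474640297327, 'rvec': array([ 1.29407818,  1.97373858, -1.07757696]), 'tvec': array([ 0.20216603, -0.28352215,  1.5267669 ])}
[1.40820749 0.37440712 0.5736236 ]
side {'fx': 496.85043803691127, 'fy': 496.85043803691127, 'cx': 317.85310671861566, 'cy': 238.27837191908083, 'rvec': array([ 2.35550746, -0.38172204,  0.13418516]), 'tvec': array([-0.60700491,  0.19541204,  0.78366481])}
[ 0.46213249 -0.56968424  0.69474081]
wrist {'fx': 346.6447965969843, 'fy': 346.6447965969843, 'cx': 317.3615882068429, 'cy': 245.72110602867622, 'hand_eye': array([[ 4.94851218e-04, -9.47750779e-01, -3.19011311e-01,
         8.23486437e-02],
       [ 9.99999829e-01,  5.68244691e-04, -1.36995816e-04,
        -4.77276957e-04],
       [ 3.11114375e-04, -3.19011188e-01,  9.47750898e-01,
        -1.64165455e-01],
       [ 0.00000000e+00,  0.00000000e+00,  0.00000000e+00,
         1.00000000e+00]])}
0.15 [5.49785946e-01 4.25189359e-05 2.09525001e-01] [[ 9.56769086e-06  9.99999535e-01 -9.64023587e-04]
 [ 9.99999982e-01 -9.38734530e-06  1.87080228e-04]
 [ 1.87071091e-04 -9.64025360e-04 -9.99999518e-01]] [ 0.03590538  0.31326448 -0.57678693]
```

View pics/scene0.png

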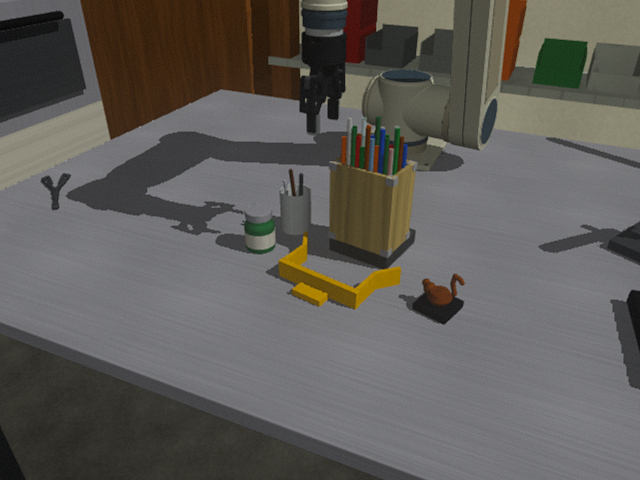

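View pics/side0.png

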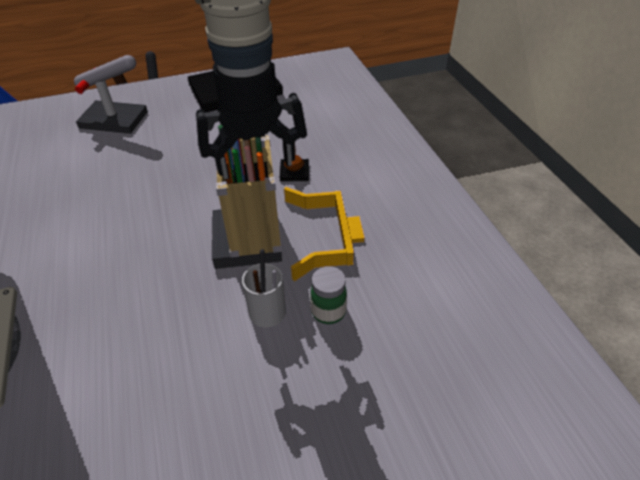

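View pics/wrist0.png

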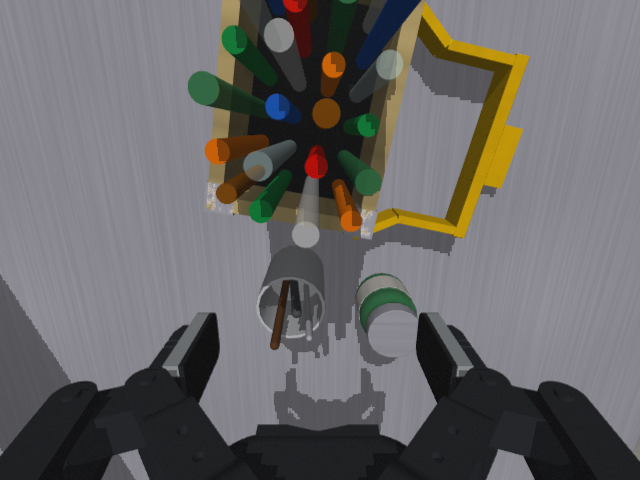

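The three views show the crate at about (370,200) in scene and (250,210) in side. The yellow bay lies beyond it, the tin and jar are on its −y side, and the swan is past the bay mouth on the +y side. I'll enlarge crops to pick corners.

Run:
```python
import cv2
s=cv2.imread("pics/side0.png")[175:325,200:400]; cv2.imwrite("pics/sidec.png",cv2.resize(s,None,fx=4,fy=4,interpolation=cv2.INTER_CUBIC))
s=cv2.imread("pics/scene0.png")[180:330,270:470]; cv2.imwrite("pics/scenec.png",cv2.resize(s,None,fx=4,fy=4,interpolation=cv2.INTER_CUBIC))
```

```text
(no output)
```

View pics/sidec.png

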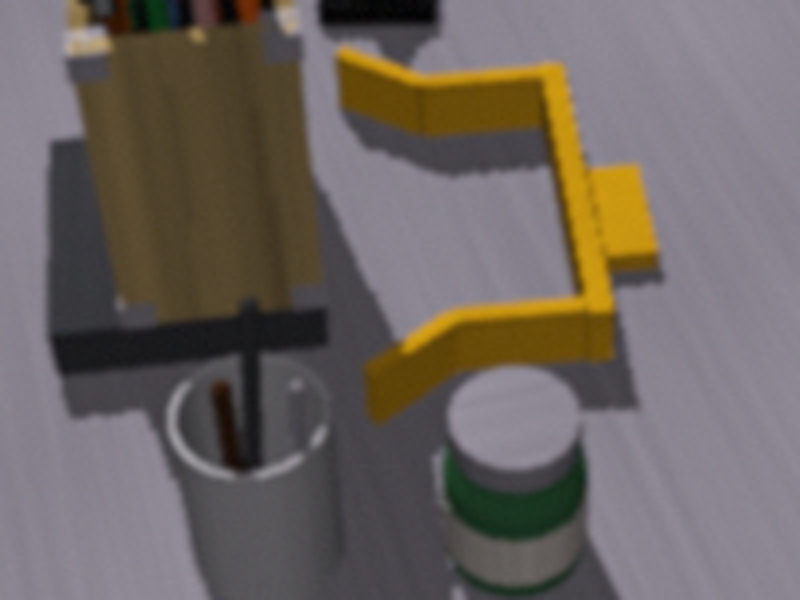

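View pics/scenec.png

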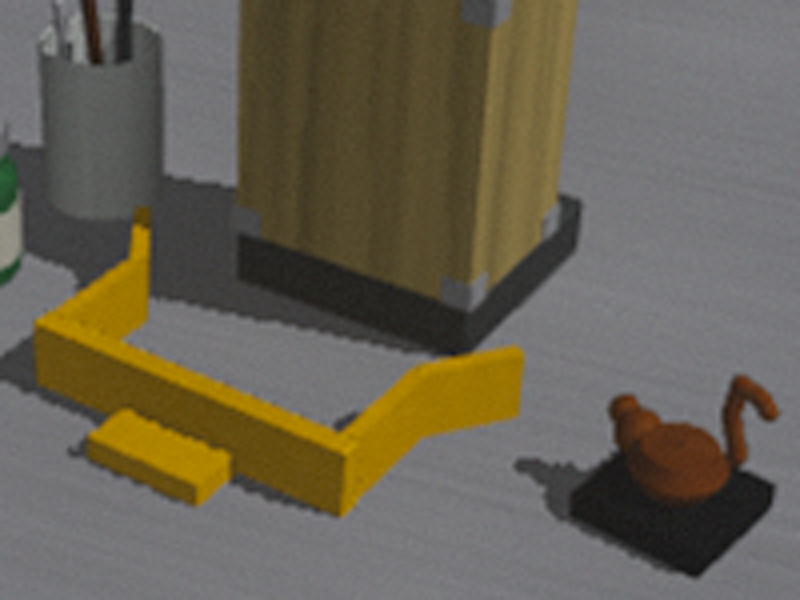

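The side crop shows the skid's top corners at (58,335), (52,143) and (328,310), and the kerb bar's outer top corners at (563,66) and (615,308). The scene crop shows the same bar corners at (347,455) and (38,322), and skid corners at (240,235) and (472,308). Next I'll triangulate and ray-cast.

```bash
cat > h.py <<'E'
import cv2,numpy as np
from bench import cams
def cal(n):
    c=cams.get_calibration(n);K=np.array([[c["fx"],0,c["cx"]],[0,c["fy"],c["cy"]],[0,0,1]])
    return K,cv2.Rodrigues(np.array(c["rvec"]))[0],np.array(c["tvec"]).reshape(3)
OFF={"side":(200,175),"scene":(270,180)}
def full(n,p): return (np.array(p,float)+.5)/4-.5+OFF[n]
def ray(n,uv,z):
    K,R,t=cal(n);C=-R.T@t;d=R.T@np.linalg.solve(K,np.r_[uv,1]);return (C+d*(z-C[2])/d[2])
def tri(a,b):
    P=[k[0]@np.c_[k[1],k[2]] for k in(cal("side"),cal("scene"))]
    X=cv2.triangulatePoints(P[0],P[1],a.reshape(2,1),b.reshape(2,1)).ravel();return X[:3]/X[3]
E
python3 - <<'E'
from h import *
np.set_printoptions(precision=4,suppress=True)
for k,a,b in(("bar+y",(563,66),(347,455)),("bar-y",(615,308),(38,322)),("skid++ -",(328,310),(240,235)),("skid bot",(326,345),(240,280))):
    print(k,tri(full("side",a),full("scene",b)),ray("side",full("side",a),.035),ray("scene",full("scene",b),.035))
for n,k,p,z in [("side","in+y",(543,80),.035),("side","in-y",(583,300),.035),("side","-y mouth bend top in",(460,308),.035),("side","+y inner bot",(425,137),0),("side","+y inner bot corner",(548,130),0),
 ("side","skid(-80,-65)t",(58,335),.03),("side","(-80,65)t",(52,143),.03),("side","(45,-65)t",(328,310),.03),("side","(-80,-65)b",(65,373),0),("side","(45,-65)b",(326,345),0),
 ("scene","(45,65)b",(450,353),0),("scene","(45,65)t",(468,308),.03),("scene","(45,-65)b",(240,280),0),("scene","(45,-65)t",(240,235),.03),("scene","(-80,65)b",(578,248),0),("scene","(-80,65)t",(580,203),.03),
 ("side","tin rim l",(167,415),.09),("side","tin rim r",(328,415),.09),("side","jar l",(447,420),.085),("side","jar r",(580,420),.085)]:
    print(n,k,ray(n,full(n,p),z))
E
```

```text
bar+y [0.7333 0.1414 0.0319] [0.732  0.1381 0.035 ] [0.7372 0.1427 0.035 ]
bar-y [ 0.6989 -0.0224  0.0336] [ 0.6982 -0.0232  0.035 ] [ 0.7012 -0.0216  0.035 ]
skid++ - [0.5783 0.0261 0.025 ] [0.5766 0.0169 0.035 ] [0.5932 0.0325 0.035 ]
skid bot [ 0.5769  0.027  -0.0012] [ 0.5703 -0.0028  0.035 ] [0.6307 0.0485 0.035 ]
side in+y [0.7189 0.1314 0.035 ]
side in-y [ 0.6864 -0.0141  0.035 ]
side -y mouth bend top in [ 0.6328 -0.0009  0.035 ]
side +y inner bot [0.6609 0.1468 0.    ]
side +y inner bot corner [0.7221 0.1314 0.    ]
side skid(-80,-65)t [0.4594 0.0457 0.03  ]
side (-80,65)t [0.4783 0.171  0.03  ]
side (45,-65)t [0.5775 0.0214 0.03  ]
side (-80,-65)b [0.4583 0.0494 0.    ]
side (45,-65)b [ 0.5761  0.0273 -0.    ]
scene (45,65)b [0.5986 0.1443 0.    ]
scene (45,65)t [0.6022 0.1523 0.03  ]
scene (45,-65)b [0.5802 0.0274 0.    ]
scene (45,-65)t [0.5856 0.0293 0.03  ]
scene (-80,65)b [0.4805 0.1745 0.    ]
scene (-80,65)t [0.4864 0.1742 0.03  ]
side tin rim l [ 0.4929 -0.065   0.09  ]
side tin rim r [ 0.5526 -0.0852  0.09  ]
side jar l [ 0.5969 -0.0986  0.085 ]
side jar r [ 0.6463 -0.1153  0.085 ]
```

```bash
cat >> h.py <<'E'
YAW=np.radians(-12.5);B=np.array([.7035,.0585,0])
from scipy.spatial.transform import Rotation as Ro
RB=Ro.from_euler("z",YAW).as_matrix()
T=np.radians(20)
TOOL=RB@np.c_[[-np.cos(T),0,-np.sin(T)],[0,1,0],[np.sin(T),0,-np.cos(T)]]
def W(x,y,z): return B+RB@np.array([x,y,z])
E
python3 - <<'E'
from h import *
from bench import manip,kinematics
np.set_printoptions(precision=3,suppress=True)
print(np.linalg.det(TOOL))
for p in(W(-.3,.002,.2),W(-.3,.002,.004),W(-.13,.002,.004)): print(p,kinematics.ik(p,TOOL))
manip.move_linear([.42,-.0,.25])
manip.goto(W(-.3,.002,.2),TOOL)
manip.move_linear(W(-.3,.002,.004))
o=manip.observe();print(o["clock"],RB.T@(o["eef_pos"]-B),RB.T@o["force"],o["width"])
cv2.imwrite("pics/side1.png",cams.capture("side"))
E
```

```text
1.0000000000000004
[0.411 0.125 0.2  ] [ 11.722  -8.491 -29.038  51.09   -8.067  22.916]
[0.411 0.125 0.004] [ 11.722   4.738 -50.992  15.907  -8.067  22.916]
[0.577 0.089 0.004] [  3.427  16.793 -34.037  19.88   -5.385  15.011]
3.5917 [-0.3    0.002  0.005] [ 0.152  0.515 -0.018] 0.9996876910393544
```

View pics/side1.png

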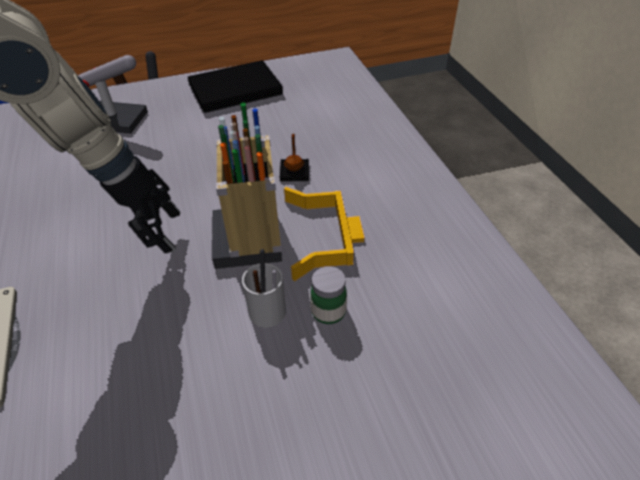

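The side view shows the open fingers low behind the skid, around (165,230), clear of the tin. I'll advance to contact and then push.

Run:
```python
from h import *
from bench import manip
def st(x,v=.03):
    manip.move_linear(W(x,.002,.004),velocity=v);o=manip.observe();f=RB.T@o["force"]
    print(round(o["clock"],2),(RB.T@(o["eef_pos"]-B)).round(4),f.round(1),np.round(o["moment"],1));return f
x=-.275;st(x)
while x<-.235 and st(x)[0]>-3: x+=.004
print("contact",x)
for x in(-.22,-.19,-.16,-.15): st(x,.04)
cv2.imwrite("pics/side2.png",cv2.resize(cams.capture("side")[90:330,150:470],None,fx=2.5,fy=2.5))
```

```text
4.62 [-0.2752  0.0019  0.0039] [ 0.2 -0.1  0.5] [0.1 0.3 0. ]
4.88 [-0.2751  0.002   0.004 ] [ 0.1 -0.2  0.4] [0.1 0.3 0. ]
5.16 [-0.2707  0.002   0.004 ] [-0.2 -0.5  0.7] [0.  0.3 0. ]
5.44 [-0.2668  0.002   0.004 ] [-0.4  0.  -0.1] [0.1 0.3 0. ]
5.72 [-0.2628  0.002   0.004 ] [-0.5  0.7  0.6] [0.  0.3 0. ]
6.01 [-0.2588  0.002   0.004 ] [-0.5 -0.4 -0.1] [0.1 0.4 0. ]
6.29 [-0.2548  0.002   0.004 ] [ 0.9 -0.2 -0.3] [0.1 0.3 0. ]
6.58 [-0.2508  0.002   0.004 ] [-0.6 -0.4  0.3] [0.  0.3 0. ]
6.86 [-0.2468  0.002   0.004 ] [ 0.2 -0.1  0.1] [0.  0.3 0.1]
7.14 [-0.2428  0.002   0.004 ] [-0.4 -0.5  0.7] [0.  0.3 0. ]
7.42 [-0.2388  0.002   0.004 ] [-0.2 -0.9  0.4] [0.1 0.3 0. ]
contact -0.235
8.05 [-0.2201  0.0019  0.0038] [ 0.4 -1.   0.1] [ 0.1  0.3 -0. ]
8.95 [-0.1916  0.002   0.0033] [-10.3  -0.5   7. ] [0.5 1.7 0.1]
9.85 [-0.1616  0.0018  0.0031] [-8.8  1.1  3.9] [0.3 1.6 0. ]
10.25 [-0.1509  0.0018  0.0031] [-4.1  0.8 -1.5] [0.3 1.2 0.1]
```

View pics/side2.png

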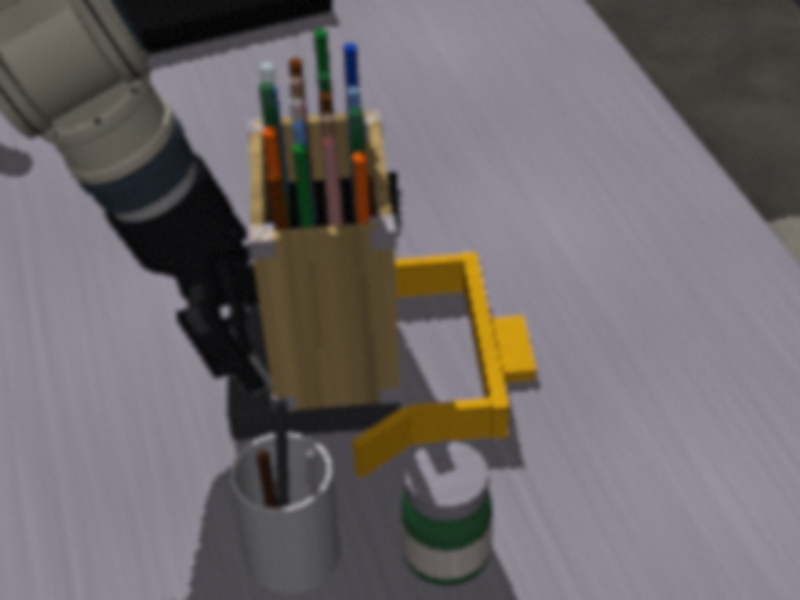

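The side view shows the fingertips near (265,385), above the skid's step and against the plywood base. They ride higher than I assumed. I'll back off, find the bench by touch, and push at the skid face.

Run:
```python
from h import *
from bench import manip
def st(x,z,v=.03):
    manip.move_linear(W(x,.002,z),velocity=v);o=manip.observe();f=RB.T@o["force"]
    print(round(o["clock"],2),(RB.T@(o["eef_pos"]-B)).round(4),f.round(1));return f
c=lambda p:(np.array(p)+.5)/2.5-.5+[150,90]
for p,z in(((232,403),.03),((235,437),0)): print("skid corner in bay",RB.T@(ray("side",c(p),z)-B))
st(-.215,.006,.08)
z=.002
while z>-.03 and st(-.215,z)[2]<2.5: z-=.004
cv2.imwrite("pics/side3.png",cv2.resize(cams.capture("side")[150:310,130:370],None,fx=3.3,fy=3.3,interpolation=cv2.INTER_CUBIC))
```

```text
skid corner in bay [-0.18520567 -0.05280923  0.03      ]
skid corner in bay [-0.18664724 -0.05933772  0.        ]
11.27 [-0.2144  0.0021  0.0062] [-0.3  0.3 -0.9]
11.55 [-0.215   0.0019  0.0015] [ 0.1  0.1 -0.1]
11.83 [-0.2151  0.0019 -0.0023] [ 0.5  0.8 -0. ]
12.12 [-0.2152  0.002  -0.0062] [-0.8  0.7  0. ]
12.4 [-0.2152  0.0019 -0.0102] [-0.1 -0.4  0.7]
12.68 [-0.2152  0.0019 -0.0143] [-0.1  0.1 -0.2]
12.97 [-0.2152  0.0019 -0.0183] [-1.1  0.  -0.2]
13.25 [-0.2152  0.0019 -0.0223] [ 0.7  0.4 -0.4]
13.53 [-0.2152  0.0019 -0.0263] [ 1.2  0.1 -0.9]
```

View pics/side3.png

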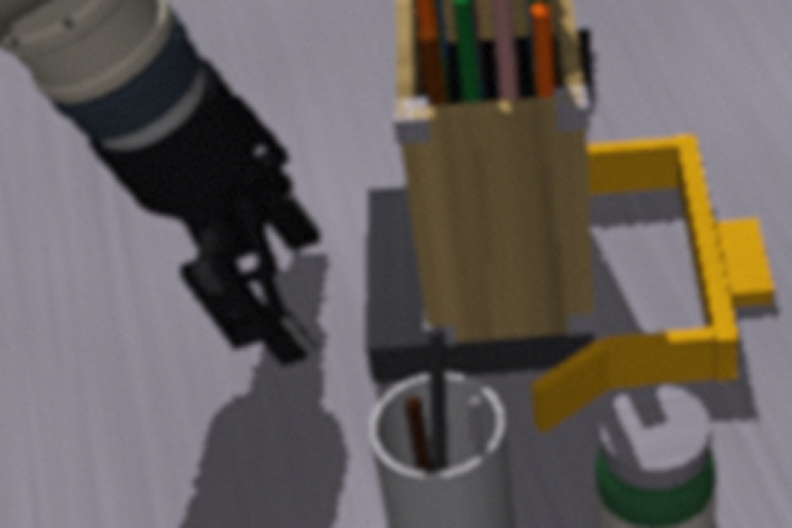

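The fingers are now behind the skid at about (310,350), clear of it. The skid's rear-left corner is at (370,350). I'll confirm the bench height with one more touch, raise slightly and push.

Run:
```python
from h import *
from bench import manip
def st(x,z,v=.03):
    manip.move_linear(W(x,.002,z),velocity=v);o=manip.observe();f=RB.T@o["force"]
    print(round(o["clock"],2),(RB.T@(o["eef_pos"]-B)).round(4),f.round(1));return f
z=-.028
while z>-.038 and st(-.215,z)[2]<2.5: z-=.002
zc=z+.009;print("z",zc)
st(-.215,zc);x=-.195
while x<-.12 and st(x,zc,.03)[0]>-20: x+=.005 if x<-.15 else .003
cv2.imwrite("pics/side4.png",cv2.resize(cams.capture("side")[150:310,150:390],None,fx=3.3,fy=3.3,interpolation=cv2.INTER_CUBIC))
```

```text
13.83 [-0.2151  0.002  -0.0281] [ 0.4 -0.4  0.5]
14.08 [-0.2147  0.0021 -0.0298] [-0.2  0.6  3.8]
z -0.020999999999999998
14.53 [-0.2149  0.002  -0.0208] [-0.1 -0.1  0.6]
15.35 [-0.1952  0.0019 -0.0211] [-0.1 -1.  -0.6]
15.67 [-0.1898  0.002  -0.021 ] [ 0.3  0.1 -0.1]
15.98 [-0.1854  0.0019 -0.0213] [-2.8  1.7  0.3]
16.3 [-0.1815  0.0019 -0.0217] [-7.6  0.6  2.4]
16.62 [-0.1766  0.0018 -0.0218] [-7.8  0.3  1.1]
16.93 [-0.1716  0.0018 -0.0219] [-6.8  0.8 -1.1]
17.25 [-0.1666  0.0018 -0.022 ] [-6.1  1.2 -1.4]
17.57 [-0.1616  0.0018 -0.022 ] [-6.4 -0.7 -0.5]
17.88 [-0.1566  0.0018 -0.022 ] [-5.9  0.1 -1.9]
18.2 [-0.1516  0.0018 -0.022 ] [-6.8  0.1 -1.4]
18.45 [-0.1488  0.0018 -0.022 ] [-7.1  0.7 -0.8]
18.7 [-0.1458  0.0018 -0.022 ] [-7.8  0.4  1.5]
18.95 [-0.1428  0.0018 -0.022 ] [-7.6  0.6  0.9]
19.2 [-0.1398  0.0018 -0.022 ] [-6.5  0.5  1. ]
19.45 [-0.1368  0.0018 -0.022 ] [-7.5  0.6  0.7]
19.7 [-0.1338  0.0018 -0.022 ] [-7.3 -0.9  0.6]
19.95 [-0.1308  0.0018 -0.022 ] [-7.6  0.2  0.8]
20.2 [-0.1278  0.0018 -0.022 ] [-7.5 -0.1  0.5]
20.45 [-0.1248  0.0018 -0.022 ] [-8.1 -0.5 -0.2]
```

View pics/side4.png

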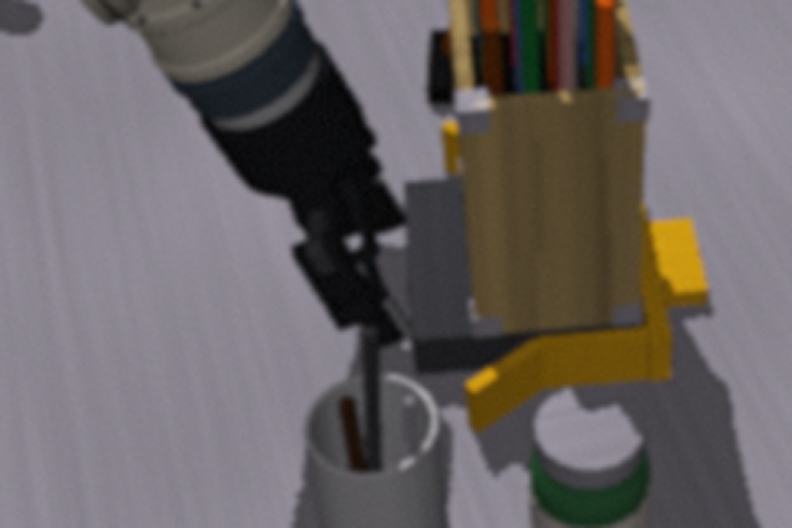

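The crate is inside the bay, almost at the bar at (645,320), with the fingers on the skid face at (410,340). I'll continue until the stop resists.

Run:
```python
from h import *
from bench import manip
def st(x,z,v=.03):
    manip.move_linear(W(x,.002,z),velocity=v);o=manip.observe();f=RB.T@o["force"]
    print(round(o["clock"],2),(RB.T@(o["eef_pos"]-B)).round(4),f.round(1));return f
x=-.123
while x<-.105 and st(x,-.021,.02)[0]>-22: x+=.002
st(-.16,-.02,.06);st(-.26,.0,.1)
s=cams.capture("side");cv2.imwrite("pics/side5.png",cv2.resize(s[150:310,150:390],None,fx=3.3,fy=3.3,interpolation=cv2.INTER_CUBIC))
```

```text
20.75 [-0.1248  0.0018 -0.022 ] [-7.8  0.8  0.3]
21.0 [-0.123   0.0019 -0.0221] [-9.2 -0.1  1.5]
21.25 [-0.1219  0.0017 -0.0222] [-14.1  -0.3   6.1]
21.5 [-0.1218  0.0017 -0.0227] [-22.1  -0.8  12.7]
22.37 [-0.1595  0.0021 -0.0198] [-0.4 -0.2  0. ]
23.53 [-2.594e-01  2.100e-03  1.000e-04] [0.3 0.6 0.5]
```

View pics/side5.png

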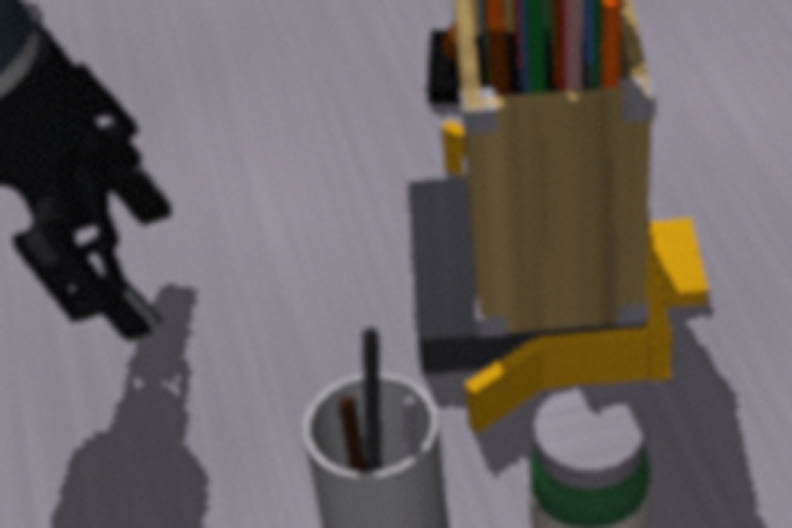

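The crate stands against the bar, with skid rear corners at (419,340) and (410,185), and the gripper is clear. I'll check its position numerically before handing in.

Run:
```python
from h import *
c=lambda p:(np.array(p)+.5)/3.3-.5+[150,150]
a,b=[RB.T@(ray("side",c(p),.03)-B) for p in((419,340),(410,184))]
print(a,b,"mid",(a+b)/2,"yaw",-np.arctan2((b-a)[0],(b-a)[1]))
```

```text
[-0.12401357 -0.06389761  0.03      ] [-0.12426383  0.06198291  0.03      ] mid [-0.1241387  -0.00095735  0.03      ] yaw 0.0019881222973944374
```

The skid's rear face is at x = −0.124, so the crate's origin is at −0.044. Its y is −0.001 and its yaw 0.002 rad, all within the limits.

```bash
python3 -c "
from bench import order
print(order.close_job())"
```

```text
the job is handed in; nothing more can be done
None
```

The crate stands upright in its bay against the stop bar (measured x −0.044 m, y −0.001 m, yaw 0.002 rad) with the gripper clear and the swan, jar and tin never approached; the first part of the push bore on the plywood just above the skid before I lowered the fingers to the skid face, and the job is handed in with no verdict returned.

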